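Shut the sewing chest's drawer and snap its lever catch over

ROBOT

A 6-joint arm with a two-finger parallel gripper is mounted at the origin on a cart in front of the work surface, level with it; the furniture and walls round the work are solid. World frame = base frame: x ahead of the robot, y to its left, z up, the work surface at z = 0. Lengths are in mm, angles in rad, forces in N, time in s.
With the tool pointing down it reaches from about 250 to 850 mm from the base axis. Payload 12.5 kg.
Tool frame: the origin (TCP) lies at the very end of the fingers, on their centre line; the grasp point (between the pads) lies arm.grasp_offset behind it (arm.grasp_offset is the distance from the TCP to the grasp point, in mm); z points along the fingers, y is the line along which they close (so a half turn about z gives the same grasp; the last joint's range is limited). The gripper opens to 93 mm and grips with 3 to 60 N. Pads are 15 mm wide; open, the fingers measure 128 mm over their backs; the gripper's body (75 mm by 188 mm) begins 65 mm behind the grasp point.
Start: joints at [1.081, 0.351, 1.652, -0, 1.139, -0.085], TCP at [216.577, 505.548, 186.133] pointing down, gripper open.
Joint ranges: [-2.75, 2.75], [-0.79, 2.1], [0.01, 2.65], [-1.57, 4.71], [0.07, 3.14], [-2.87, 2.87]. Speed limits (rad/s): [2.22, 2.22, 2.79, 3.14, 3.14, 3.14].

INTERFACE

Orientations are given as a rotation vector (axis times angle).
In Python, from station import arm, readout, eyes, finish_job gives the robot as it stands. Calls block until the motion is done:
- arm.move_to(position, orientation): joint-space move of the TCP to a pose.
- arm.move_straight(position, rotation=None, speed=150): straight line of the TCP; rotation=None keeps the orientation; speed is the mean speed in mm/s.
- arm.move_j(angles): joint-space move.
- arm.grip(opening, strength=None): finger opening in mm; strength is the grip in N (None keeps the last); returns when the fingers have stopped.
- arm.wait(seconds).
- arm.inverse_kinematics(position, orientation): joint angles nearest the present ones, or None.
- readout.sense(): the state.
- eyes.grab_frame(name): name is "scene" or "top" or "wrist"; returns the picture (480x640x3 uint8, red, green, blue); there is no depth.
- eyes.camera_params(name): a dict with "intrinsics" (3x3 intrinsics, pixels), "dist_coeffs" ([k1, k2, p1, p2, k3] as OpenCV has them; the pictures are not rectified), "T" (4x4, takes a point from camera to world coordinates). Camera axes: x right, y up, looking along -z (the intrinsics and any distortion apply to the point x, -y, -z); pixel columns grow to the right and rows downward; lengths in mm; the calibration is good to about 2 mm. A picture is of the moment at which its call begins: read the wrist's pose just before it. camera_params takes no time and is no camera call; for the wrist camera it gives the pose at the moment of the call.
A pose or a line that the arm cannot do raises arm.Unreachable and nothing moves.
- finish_job(): hands the job in; it is judged then, once.
Trained networks look in the newest picture that a camera, given by its name, has taken for a name from the list of things; names that differ only in an ending like _2 or _b are one class to them, and where a whole thing is asked for, a point or a joint stands for the part that bears it (a point fixed in the world has none). Each returns a list of dicts, best first, with "score" (0 to 1); they miss things now and then, are a little off and sometimes report something else, mostly with a low value. They report only what shows in the picture. A call takes as long as a camera call.
- eyes.regions_of(camera, thing): "region" (480x640 bool, what is visible of it) and "at" ([row, column] in pixels, amid what is visible of it).
The state is a dict: "t": time; "qpos": joint angles; "qvel": joint speeds; "joint_efforts": joint torques, N m; "tool_pos": TCP position; "tcp_rot": TCP orientation; "force": force on the tool from outside, world axes, zero at the start; "moment": the same for the moment, N m; "width": finger opening in mm; "finger_force": force on a finger pad.
Only numpy, scipy, OpenCV 4.12 (cv2) and the standard library are available. Lean on these libraries where they do the work, as an engineer would, in place of code of your own. Each camera call takes 0.05 s, during which the arm holds its last target. There are 200 camera calls.

TASK

With the fingertips, push the open top drawer of the sewing chest fully home. Then flip the catch on top of the chest: push its red-balled lever towards the drawer side, past its centre, so that it snaps over and its hook hangs in front of the shut drawer. Grip nothing, and leave the two thread spools on the chest, the tape measure and the pot of balm where they are.

Things in the scene. Friction and masses are not known exactly. Their poses are not given: they have to be found in the camera images.
- sewing_chest: sewing chest, wooden top, three pale drawers, 195 (x) x 270 (y) x 205 (z) mm, fixed to the worktop, standing sideways: its drawers face the robot's left. Origin: centre of its underside; its +x points to its back, its drawer fronts face -x. Top board: front edge at x = -85 mm, from z = 193 to 205 mm. Shut drawer fronts lie at x = -78 mm, 7 mm under the overhang. Only the top drawer moves.
- sewing_chest_drawer2 (a joint): top drawer, slides out along the chest's -x; value in m: 0 = fully shut (solid stop), 0.12 = fully out. Starts 0.04 to 0.09 open. Friction about 3 N; it stays where it is left. Its front is 233 mm wide and reaches from z = 135 to 191 mm above the worktop.
- drawer_knob (a point): foremost point of the top drawer's round knob, 18 mm across, at mid width; it stands 19 mm proud of the drawer front (12 mm past the top board's edge), 163 mm above the worktop. Moves with the drawer. Axes as the chest.
- catch: steel foot (44 x 36 x 3 mm) of the lever catch, fixed on the chest's top, 40 mm behind the board's front (drawer side) edge, about 80 mm from the chest's mid width towards the robot (the chest's -y). Origin: centre of the foot's underside; axes as the chest. The lever's hinge runs along the chest's y, 14 mm above the origin.
- catch_lever (a joint): over-centre lever, rad: 0 = open (handle leans 0.7 rad from upright to the chest's rear, hook raised; starts here), 0.7 = centre (handle upright), 1.4 = shut (handle leans 0.7 rad forward, to the chest's -x; tongue lies over the board's edge, hook hangs before the drawer). A spring drives it from the centre to either stop; leaving a stop takes about 5 N at the ball, ever less up to the centre.
- catch_ball (a point): centre of the red ball (20 mm diameter) at the end of the lever's handle, 62 mm from the hinge; the handle below it is 9 to 13 mm thick. When open the ball is 40 mm behind the hinge and 47 mm above it; when shut 40 mm in front of it at the same height.
- spool_navy: loose spool of navy thread, 30 mm diameter, 48 mm tall, standing on the chest's top at the end away from the robot, near the drawer side; not to be disturbed. Origin: centre of its underside.
- spool_red: loose spool of red thread, 30 mm diameter, 48 mm tall, standing on the chest's top near its back edge, about mid width; not to be disturbed. Origin: centre of its underside.
- tape_measure: loose round red tape measure, 56 x 88 x 19 mm, lying on the worktop left of the chest; not to be disturbed. Origin: centre of its underside.
- balm_pot: loose grey and white pot, 69 mm diameter, 41 mm tall, standing on the worktop left of the chest; not to be disturbed. Origin: centre of its underside.

How it is judged:
By the outcome, as a careful person would: the job done as asked, in the order asked, and still so for the second after the job is handed in, with the robot touching nothing.
It also fails if it takes over 43 s, if anything falls off the work surface, if the arm or the gripper's body presses on something with over 40 N, if the wrist force passes 120 N, or if a joint passes its speed limit or range.

## Working session

There is one attempt and no reset: what is moved stays moved. The work goes in short steps, each a Python script; the robot and the scene stay as the last script left them, time stands still between calls to the robot, and variables do not carry over. Pictures are saved under pics/ and viewed, at most 10 in all, crops included, and the job is handed in when it is done.

```bash
mkdir -p pics
cat > h.py <<'E'
import numpy as np,cv2
from station import arm,readout,eyes,finish_job
def ray(cam,rc,P=None):
    P=P or eyes.camera_params(cam);K=np.array(P["intrinsics"]);d=np.array(P["dist_coeffs"]);T=np.array(P["T"])
    u=cv2.undistortPoints(np.array([[[rc[1],rc[0]]]],float),K,d)[0,0]
    v=T[:3,:3]@np.array([u[0],-u[1],-1]);return T[:3,3],v/np.linalg.norm(v)
def at_z(cam,rc,z):
    o,v=ray(cam,rc);return o+v*(z-o[2])/v[2]
def proj(cam,p):
    P=eyes.camera_params(cam);T=np.linalg.inv(np.array(P["T"]));q=(np.atleast_2d(p)@T[:3,:3].T+T[:3,3])*[1,-1,-1]
    return cv2.projectPoints(q,np.zeros(3),np.zeros(3),np.array(P["intrinsics"]),np.array(P["dist_coeffs"]))[0][:,0]
def tri(a,b):
    A=np.zeros((3,3));c=np.zeros(3);r=[]
    for o,v in(a,b):
        M=np.eye(3)-np.outer(v,v);A+=M;c+=M@o
    p=np.linalg.solve(A,c);return p,[np.linalg.norm(np.cross(p-o,v)) for o,v in(a,b)]
def save(cam,n):
    f=eyes.grab_frame(cam);cv2.imwrite(f"pics/{n}.png",f[:,:,::-1]);return f
E
python3 - <<'E'
from h import *
np.set_printoptions(precision=1,suppress=True)
s=readout.sense();print(s["t"],s["tcp_rot"],s["width"],arm.grasp_offset)
for c in("scene","top"):
    save(c,c+"0")
    print(c,np.array(eyes.camera_params(c)["T"])[:3])
    for n in("sewing_chest","drawer_knob","catch","catch_ball","spool_navy","spool_red","tape_measure","balm_pot","sewing_chest_drawer2"):
        print(n,[(round(float(r["score"]),2),np.array(r["at"]),int(r["region"].sum())) for r in eyes.regions_of(c,n)[:3]])
E
```

```text
0.0 [-0.6 -3.1  0. ] 93.109569843585 18.8
scene [[   0.6    0.5   -0.6 -153.4]
 [  -0.8    0.4   -0.5 -479.4]
 [   0.     0.8    0.6  877.7]]
sewing_chest [(0.86, array([303.6, 355.9]), 17945)]
drawer_knob [(0.76, array([265.7, 299.1]), 1132), (0.28, array([266.9, 398.4]), 371)]
catch []
catch_ball [(0.81, array([262.1, 318.7]), 485)]
spool_navy [(0.73, array([225.4, 373.1]), 338)]
spool_red [(0.8, array([264.8, 396.5]), 391)]
tape_measure [(0.89, array([246.6, 277.3]), 306)]
balm_pot [(0.9, array([275.5, 241.1]), 703)]
sewing_chest_drawer2 [(0.95, array([263. , 297.8]), 1246)]
top [[   0.     1.    -0.1  380.6]
 [  -1.     0.     0.    40.3]
 [   0.     0.1    1.  1320.9]]
sewing_chest [(0.61, array([262.1, 355.8]), 16460)]
drawer_knob [(0.9, array([264.6, 300.2]), 2901), (0.23, array([300.4, 338. ]), 757)]
catch [(0.78, array([301.2, 336.7]), 763), (0.29, array([261.9, 303.7]), 2830)]
catch_ball [(0.59, array([301.6, 336.9]), 442)]
spool_navy [(0.58, array([206.7, 335.8]), 258)]
spool_red [(0.59, array([249.7, 397.5]), 274)]
tape_measure [(0.66, array([204.2, 184.5]), 537)]
balm_pot [(0.63, array([284.5, 198.7]), 885)]
sewing_chest_drawer2 [(0.96, array([262.7, 303.4]), 2775), (0.3, array([302.6, 335.8]), 498)]
```

View pics/scene0.png

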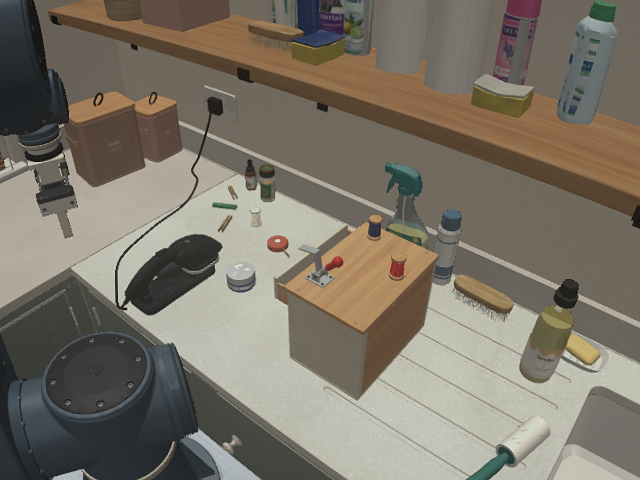

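View pics/top0.png

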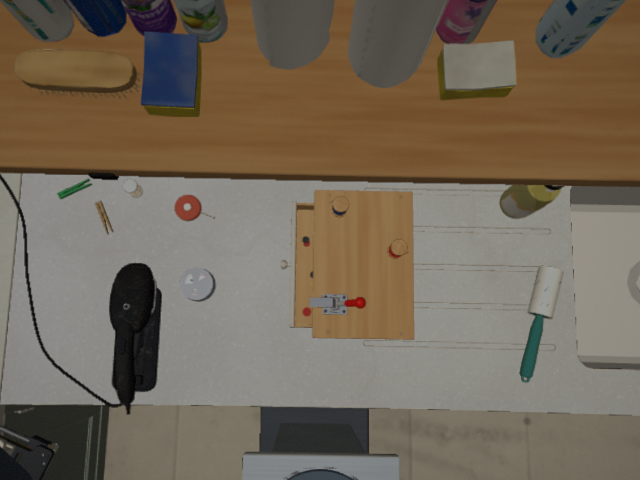

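The chest's top corners in the top view are at about (314,190), (413,190), (414,339) and (312,338) px. The knob is at (284,265) and the catch ball at (360,302), with the drawer open towards image left (+y).

Run:
```python
from h import *
np.set_printoptions(precision=1,suppress=True)
print("t",readout.sense()["t"])
C=[at_z("top",(r,c),205) for r,c in((190,314),(190,413),(339,414),(338,312))]
print(np.array(C))
print("knob top",at_z("top",(265,284),163))
print("ball top",at_z("top",(302,360.5),266), "tri",tri(ray("top",(302,360.5)),ray("scene",(262,337))))
print("spools",at_z("top",(203,340),253),at_z("top",(247,398),253))
print("tape,balm",at_z("top",(207,188),19),at_z("top",(284,199),41))
for p in C: print(proj("scene",p))
f=cv2.imread("pics/top0.png")[180:350,270:430];a=cv2.resize(f,None,fx=3.5,fy=3.5)[:595]
cv2.imwrite("pics/c1.png",a)
# shelf: front edge triangulate: bottom edge in top (180,400), guess none
o,v=ray("top",(180,400))
for z in(300,400,500,600,700,800):
  p=o+v*(z-o[2])/v[2];print(z,p,proj("scene",p))
```

```text
t 1.0
[[ 651.1   28.3  205. ]
 [ 655.1 -153.8  205. ]
 [ 384.2 -154.1  205. ]
 [ 382.1   26.7  205. ]]
knob top [516.1  81.3 163. ]
ball top [443.8 -53.4 266. ] tri (array([443.3, -52.9, 266.5]), [np.float64(0.6814014012203958), np.float64(0.6814014012204954)])
spools [617.2 -17.2 253. ] [ 541.3 -119.   253. ]
tape,balm [652.8 293.1  19. ] [487.7 258.6  41. ]
[[364.5 221. ]]
[[439.3 253.9]]
[[362.5 331.3]]
[[282.  286.2]]
300 [ 648.5 -115.4  300. ] [[427.6 209.4]]
400 [ 622.3 -100.1  400. ] [[420.5 166.9]]
500 [596.1 -84.9 500. ] [[412.  118.2]]
600 [569.8 -69.6 600. ] [[401.9  62.3]]
700 [543.6 -54.4 700. ] [[389.7  -1.3]]
800 [517.3 -39.1 800. ] [[375.1 -72.8]]
```

View pics/c1.png

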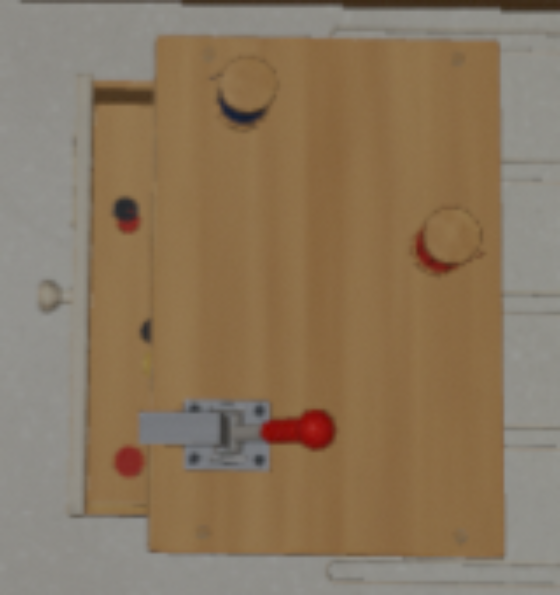

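Run:
```python
from h import *
np.set_printoptions(precision=2,suppress=True)
R=np.array([0,np.pi,0]);X=516
print("ik",arm.inverse_kinematics([X,140,290],R),arm.inverse_kinematics([X,140,290],[np.pi,0,0]))
arm.move_to([X,140,290],R)
arm.grip(0)
arm.move_straight([X,140,152],speed=150)
print(readout.sense()["t"],readout.sense()["width"],np.array(readout.sense()["force"]))
arm.move_straight([X,72,152],speed=60)
s=readout.sense();print(s["t"],s["tool_pos"],np.array(s["force"]))
y=72
while y>48:
    y-=2;arm.move_straight([X,y,152],speed=30)
    s=readout.sense();f=np.array(s["force"]);print(y,s["tool_pos"][1],f)
    if f[1]>12:break
print(s["t"]);save("top","t1")
save("scene","s1")
a=np.hstack([cv2.resize(cv2.imread("pics/t1.png")[170:350,230:430],(400,360)),cv2.resize(cv2.imread("pics/s1.png")[190:370,240:440],(400,360))])
cv2.imwrite("pics/c2.png",a)
```

```text
ik [ 0.18  0.23  1.55 -0.    1.36 -1.39] [ 0.18  0.23  1.55 -0.    1.36  1.75]
5.2833 0.3528376991377381 [-0.25 -0.    0.09]
6.5667 [516.02  72.05 152.  ] [ 0.56 -0.57 -0.29]
70 70.10484650241415 [-0.02  1.95 -0.15]
68 67.92805513294309 [-1.1   2.13  0.46]
66 65.83854300609086 [1.26 1.81 1.12]
64 63.81270841123318 [0.2  1.32 0.18]
62 61.86820342823232 [ 0.33  1.58 -0.07]
60 59.84975132985888 [0.17 1.66 0.26]
58 57.84141189205162 [ 1.28  1.13 -0.19]
56 55.84301508698434 [0.77 1.82 0.63]
54 53.86107680428377 [ 0.68  0.87 -0.14]
52 51.85917693284747 [-0.57  1.21  0.15]
50 49.86093247801075 [0.83 1.38 0.18]
48 47.84782847578794 [0.8  1.26 0.8 ]
9.5667
```

View pics/c2.png

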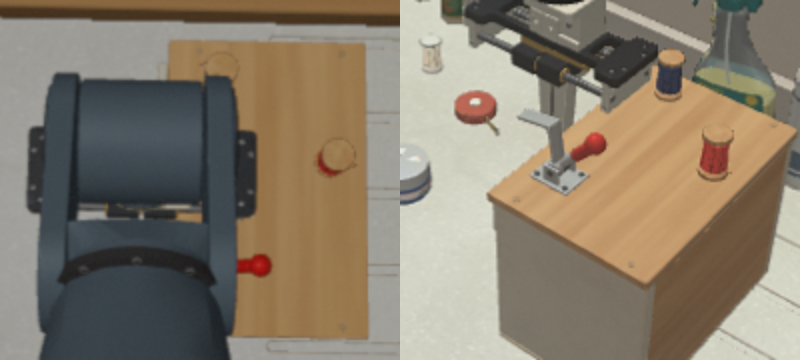

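The closed fingers are thinner than I assumed, and the drawer is still sliding at about 1.5 N. The catch and spools haven't moved. I'll keep going to the stop.

Run:
```python
from h import *
np.set_printoptions(precision=2,suppress=True)
y=48;X=516
while y>36:
    y-=1;arm.move_straight([X,y,152],speed=25)
    s=readout.sense();f=np.array(s["force"]);print(y,s["tool_pos"][1],f)
    if f[1]>12:break
print(s["t"])
arm.wait(.2);print(np.array(readout.sense()["force"]))
arm.move_straight([X,110,152],speed=150)
arm.move_straight([X,130,330],speed=200)
f=save("wrist","w1");save("scene","s2")
a=np.hstack([cv2.resize(cv2.imread("pics/w1.png"),(400,300)),cv2.resize(cv2.imread("pics/s2.png")[190:370,240:440],(400,300))])
cv2.imwrite("pics/c3.png",a)
r=eyes.regions_of("wrist","drawer_knob");print([(x["score"],x["at"]) for x in r])
r=eyes.regions_of("wrist","catch_ball");print([(x["score"],x["at"]) for x in r])
print(readout.sense()["t"],proj("wrist",[[516,39.5,163],[516,45,163],[443,-53,266],[516,27.5,205],[400,27.5,205]]))
```

```text
47 46.99439939521086 [ 1.82  3.   -0.05]
46 45.97338162050386 [ 0.62  2.61 -0.5 ]
45 44.94277885646819 [ 1.68  1.67 -0.18]
44 43.91597702912045 [2.02 1.56 0.67]
43 42.905341598900044 [1.2  2.62 1.57]
42 41.921933392492114 [0.41 2.63 0.62]
41 41.843180636975966 [1.89 8.59 0.95]
40 41.78352437492761 [ 1.48 14.6   0.74]
11.6667
[ 1.36 13.69  1.04]
[(0.63, [191.6, 196.8])]
[(0.57, [122.5, 89.4])]
13.725 [[214.   199.14]
 [220.14 199.13]
 [ 20.88 122.97]
 [186.98 211.22]
 [173.47  55.63]]
```

View pics/c3.png

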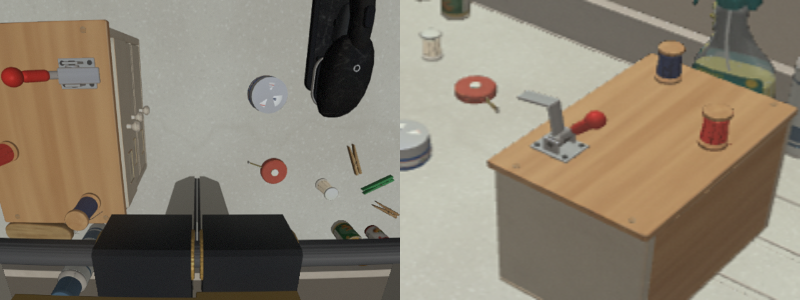

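Hard stop at y = 41.8 (14 N), and the spools haven't moved. The three knobs sit at about (130,124), (138,117) and (146,111) in the left half, and the top one should project to about (214,199) full size. I'll zoom in to confirm which is which.

Run:
```python
from h import *
a=cv2.imread("pics/w1.png")
cv2.imwrite("pics/c4.png",cv2.resize(a[20:260,150:270],None,fx=2.5,fy=2.5))
P=[[516,39.5,z] for z in(163,100,40)]+[[400,20.5,163]]
print((proj("wrist",P)-[150,20])*2.5)
```

```text
[[160.01178519 447.84538294]
 [194.96331018 413.01755814]
 [220.3358544  387.7807843 ]
 [ 78.78638495 101.78875526]]
```

View pics/c4.png

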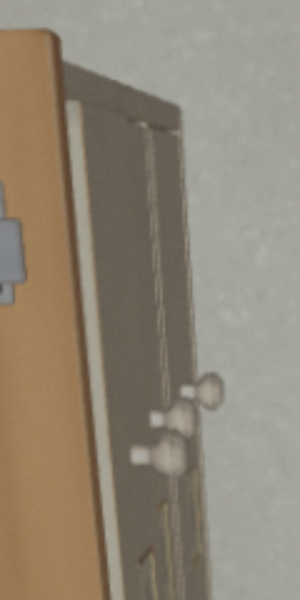

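The top drawer is not home. The drawer front's pale top edge shows past the board, and its knob is about 25 px (9 mm) further out than predicted, while the middle and bottom knobs match. The stop I felt was probably the thicker upper fingers meeting the board's edge. I'll tilt the tool so the tips lead in under the board, and push the front beside the knob.

```bash
cat >> h.py <<'E'
from scipy.spatial.transform import Rotation as Ro
def tilt(a,sg):
    z=np.array([0,-np.sin(a),-np.cos(a)]);y=np.array([sg,0,0.]);return Ro.from_matrix(np.c_[np.cross(y,z),y,z]).as_rotvec()
E
python3 - <<'E'
from h import *
np.set_printoptions(precision=2,suppress=True)
X=484
for sg in(1,-1):
  for d in(45,35):
    print(sg,d,[arm.inverse_kinematics([X,y,z],tilt(np.radians(d),sg)) for y,z in((130,250),(26,160))])
print(readout.sense()["qpos"])
E
```

```text
1 45 [array([ 0.55,  0.46,  1.55, -0.65,  1.6 ,  0.69]), array([ 0.38,  0.49,  1.77, -0.74,  1.32,  0.74])]
1 35 [array([ 0.49,  0.39,  1.58, -0.53,  1.5 ,  0.61]), array([ 0.31,  0.41,  1.79, -0.62,  1.22,  0.61])]
-1 45 [array([ 0.55,  0.46,  1.55, -0.65,  1.6 , -2.45]), array([ 0.38,  0.49,  1.77, -0.74,  1.32, -2.4 ])]
-1 35 [array([ 0.49,  0.39,  1.58, -0.53,  1.5 , -2.53]), array([ 0.31,  0.41,  1.79, -0.62,  1.22, -2.53])]
[ 0.16  0.21  1.49 -0.    1.44 -1.41]
```

Run:
```python
from h import *
np.set_printoptions(precision=2,suppress=True)
X=484;R=tilt(np.radians(45),-1)
arm.move_to([X,140,250],R)
arm.move_straight([X,75,158],speed=150)
arm.move_straight([X,45,158],speed=80)
s=readout.sense();print(s["t"],np.array(s["force"]))
f0=np.array(s["force"])
y=45;k=0
while y>14:
    y-=1.5;arm.move_straight([X,y,158],speed=30)
    s=readout.sense();f=np.array(s["force"]);print(y,round(s["tool_pos"][1],1),f)
    if f[1]>14:break
print(s["t"])
arm.move_straight([X,75,158],speed=150)
arm.move_to([X,130,320],[0,np.pi,0]) if 0 else arm.move_straight([X,140,300],speed=250)
a=save("wrist","w2");save("scene","s3")
cv2.imwrite("pics/c5.png",np.hstack([a[:,:,::-1],cv2.resize(cv2.imread("pics/s3.png")[190:370,240:440],(480,432)) if 0 else np.zeros((480,0,3),np.uint8)]))
print(readout.sense()["t"],proj("wrist",[[516,39.5,163],[516,39.5,100],[516,39.5,40],[443,-53,266],[516,20.5,150],[400,27.5,193]]))
```

```text
16.125 [ 1.15 -0.44 -0.1 ]
43.5 43.6 [-0.26  0.36  0.76]
42.0 42.0 [-0.03  0.43 -0.15]
40.5 40.4 [-0.31 -0.31 -0.36]
39.0 38.9 [ 1.22  1.21 -0.34]
37.5 37.4 [0.9  0.73 0.1 ]
36.0 35.9 [ 0.86 -0.31 -0.14]
34.5 34.4 [ 0.22  0.3  -0.64]
33.0 32.9 [-0.12 -0.34  1.46]
31.5 31.4 [-0.27  0.02  1.09]
30.0 29.9 [-0.07  0.14  0.73]
28.5 28.4 [-0.24  0.34 -0.35]
27.0 26.9 [-0.16  0.34 -0.46]
25.5 25.4 [-0.14  0.38 -0.45]
24.0 23.9 [-0.23 -0.07  0.15]
22.5 22.5 [0.22 0.53 0.95]
21.0 20.9 [ 0.31 -0.81 -0.59]
19.5 19.4 [-0.13 -0.18  0.69]
18.0 17.9 [-0.29  0.34 -0.89]
16.5 16.4 [ 0.43 -0.04  0.33]
15.0 14.9 [-0.25 -0.12  0.72]
13.5 13.4 [ 0.29  0.18 -0.19]
21.375
22.8083 [[278.31 225.62]
 [282.86 254.27]
 [286.25 275.46]
 [365.11  62.47]
 [280.13 214.52]
 [411.4  196.93]]
```

View pics/c5.png

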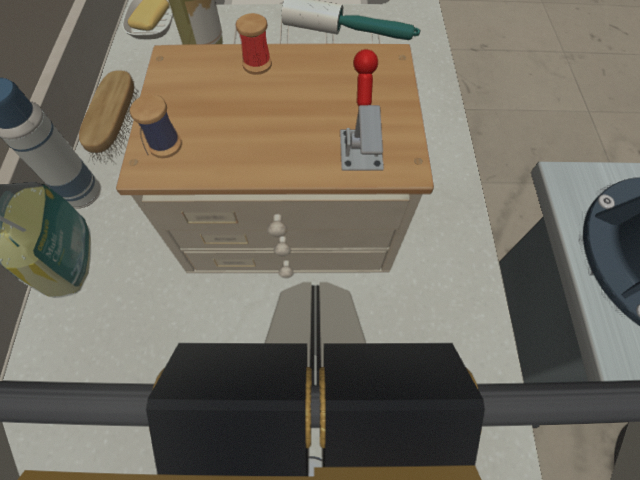

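Run:
```python
from h import *
np.set_printoptions(precision=1,suppress=True)
print("tcp",readout.sense()["tool_pos"],proj("wrist",readout.sense()["tool_pos"]))
g=cv2.imread("pics/w2.png")
for c in(225,340): print(c,[(r,g[r,c].tolist()) for r in range(180,275,2)])
for nm,r in(("edge top",187),("b",191),("strip bottom",200),("line",248)):
  print(nm,[(z,at_z("wrist",(r,340),z)[1].round(1)) for z in(205,193,191,135)])
print("topknob",[(y,z,proj("wrist",[516,y,z])[0]) for y in(21,30,39.5,48) for z in(154,163,172)])
print([(x["score"],x["at"],np.argwhere(x["region"]).min(0),np.argwhere(x["region"]).max(0)) for x in eyes.regions_of("wrist","sewing_chest_drawer2")])
cv2.imwrite("pics/c6.png",cv2.resize(g[180:290,120:440],None,fx=2.5,fy=2.5,interpolation=cv2.INTER_CUBIC))
```

```text
tcp [483.5 139.  298.6] [[314.1 271.9]]
225 [(180, [91, 130, 163]), (182, [90, 128, 161]), (184, [89, 129, 161]), (186, [88, 126, 159]), (188, [90, 123, 154]), (190, [63, 88, 113]), (192, [58, 82, 110]), (194, [97, 115, 128]), (196, [145, 162, 166]), (198, [144, 160, 165]), (200, [125, 144, 154]), (202, [89, 103, 112]), (204, [89, 104, 111]), (206, [91, 104, 112]), (208, [90, 103, 111]), (210, [89, 102, 112]), (212, [90, 105, 113]), (214, [96, 111, 119]), (216, [92, 106, 114]), (218, [92, 106, 113]), (220, [94, 110, 117]), (222, [95, 123, 135]), (224, [89, 102, 111]), (226, [91, 104, 111]), (228, [90, 102, 110]), (230, [87, 101, 110]), (232, [91, 104, 112]), (234, [94, 106, 113]), (236, [95, 110, 117]), (238, [90, 101, 107]), (240, [90, 102, 108]), (242, [99, 123, 132]), (244, [91, 106, 114]), (246, [93, 105, 113]), (248, [116, 131, 138]), (250, [98, 112, 120]), (252, [119, 135, 143]), (254, [91, 104, 110]), (256, [91, 104, 111]), (258, [92, 104, 111]), (260, [98, 112, 118]), (262, [86, 96, 102]), (264, [94, 109, 115]), (266, [96, 119, 129]), (268, [92, 104, 110]), (270, [117, 132, 1
[... 1390 characters left out ...]
 bottom [(205, np.float64(38.2)), (193, np.float64(30.7)), (191, np.float64(29.5)), (135, np.float64(-5.1))]
line [(205, np.float64(81.6)), (193, np.float64(75.9)), (191, np.float64(75.0)), (135, np.float64(48.7))]
topknob [(21, 154, array([279.8, 212.9])), (21, 163, array([279.1, 208. ])), (21, 172, array([278.4, 203. ])), (30, 154, array([279.4, 221.2])), (30, 163, array([278.7, 216.5])), (30, 172, array([278. , 211.6])), (39.5, 154, array([279. , 230.2])), (39.5, 163, array([278.3, 225.6])), (39.5, 172, array([277.5, 220.8])), (48, 154, array([278.7, 238.4])), (48, 163, array([277.9, 234. ])), (48, 172, array([277.1, 229.3]))]
[(0.56, [209.1, 276.3], array([194, 142]), array([236, 410]))]
```

View pics/c6.png

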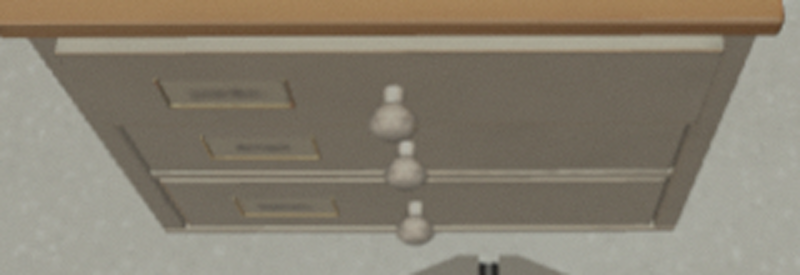

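The top edge of the drawer front lies at y = 29.5, so the drawer is still 9 mm open. The visible fingertips are at (316,287) but the TCP projects to (314,272), so the closed fingers may end short of the TCP. I'll measure by how much.

Run:
```python
from h import *
np.set_printoptions(precision=1,suppress=True)
s=readout.sense();p=np.array(s["tool_pos"]);M=Ro.from_rotvec(s["tcp_rot"]).as_matrix();z=M[:,2]
print(s["t"],p,M,s["width"])
T=np.array(eyes.camera_params("wrist")["T"]);print("cam in tool",M.T@(T[:3,3]-p))
for d in(0,5,10,15,20,25): print(d,[proj("wrist",p-d*z+M[:,0]*x)[0] for x in(-7.5,0,7.5)])
g=cv2.imread("pics/w2.png");cv2.imwrite("pics/c7.png",cv2.resize(g[265:345,255:375],None,fx=5,fy=5,interpolation=cv2.INTER_CUBIC))
```

```text
22.8583 [483.6 139.2 298.7] [[ 0.  -1.  -0. ]
 [-0.7  0.  -0.7]
 [ 0.7  0.  -0.7]] 1.1036118681001748
cam in tool [  84.8    0.5 -198. ]
0 [array([314.1, 285.4]), array([314.1, 272. ]), array([314.1, 258.3])]
5 [array([314.1, 289.6]), array([314.1, 275.9]), array([314.1, 262. ])]
10 [array([314.1, 294. ]), array([314.1, 280.1]), array([314.1, 265.8])]
15 [array([314. , 298.6]), array([314. , 284.4]), array([314. , 269.9])]
20 [array([314. , 303.4]), array([314., 289.]), array([314. , 274.1])]
25 [array([314. , 308.5]), array([314. , 293.7]), array([314. , 278.6])]
```

View pics/c7.png

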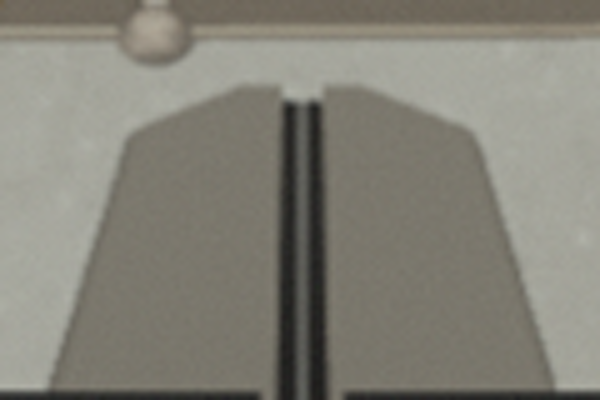

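The closed fingers end about 25 mm short of the TCP. That explains it: the first push bore on the drawer front until the fingers met the board, and the second barely reached the drawer. I'll allow for the offset and push again, then check from the same viewpoint that the pale strip (rows 194–200) is gone.

Run:
```python
from h import *
np.set_printoptions(precision=2,suppress=True)
X=478;R=tilt(np.radians(45),-1)
arm.move_straight([X,60,147],speed=200)
arm.move_straight([X,18,147],speed=100)
y=18
while y>-6:
    y-=1.5;arm.move_straight([X,y,147],speed=40)
    s=readout.sense();f=np.array(s["force"]);print(y,round(s["tool_pos"][1],1),f)
    if f[1]>13:break
print(s["t"])
arm.move_straight([X,60,147],speed=200)
arm.move_straight([484,140,300],speed=300)
g=save("wrist","w3")[:,:,::-1]
print(readout.sense()["t"],readout.sense()["tool_pos"])
for c in(225,340): print(c,[(r,g[r,c].tolist()) for r in range(186,212,2)])
print([(x["score"],x["at"],np.argwhere(x["region"]).min(0),np.argwhere(x["region"]).max(0)) for x in eyes.regions_of("wrist","sewing_chest_drawer2")])
```

```text
16.5 16.8 [0.1  0.03 0.85]
15.0 15.0 [-0.23 -0.26 -0.08]
13.5 13.4 [-0.89  0.26 -0.18]
12.0 12.1 [-0.85  1.11 -0.5 ]
10.5 10.5 [0.54 0.61 0.75]
9.0 8.9 [ 0.23  1.82 -0.83]
7.5 7.4 [-0.34  2.03 -0.47]
6.0 5.9 [1.12 2.21 0.34]
4.5 4.4 [-0.01  1.29  0.52]
3.0 3.2 [-0.48  4.49  0.94]
1.5 2.7 [-2.7  14.69  2.58]
27.1917
28.4083 [483.42 138.72 298.4 ]
225 [(186, [86, 125, 159]), (188, [95, 127, 157]), (190, [61, 89, 114]), (192, [55, 81, 109]), (194, [65, 86, 106]), (196, [91, 104, 114]), (198, [90, 106, 112]), (200, [92, 105, 113]), (202, [89, 103, 111]), (204, [94, 110, 119]), (206, [95, 110, 118]), (208, [88, 102, 110]), (210, [90, 104, 113])]
340 [(186, [85, 124, 158]), (188, [91, 120, 150]), (190, [58, 82, 108]), (192, [49, 73, 100]), (194, [70, 86, 105]), (196, [92, 105, 111]), (198, [89, 104, 110]), (200, [93, 104, 113]), (202, [92, 103, 112]), (204, [89, 102, 110]), (206, [91, 103, 110]), (208, [90, 102, 110]), (210, [93, 104, 112])]
[(0.75, [207.6, 276.2], array([195, 147]), array([227, 405]))]
```

The drawer is home: it slid about 9 mm to a hard stop, and the strip is gone. Next, the lever.

Run:
```python
from h import *
np.set_printoptions(precision=2,suppress=True)
R=[0,np.pi,0];X=443
arm.move_to([X,-102,330],R);print(readout.sense()["t"])
arm.move_straight([X,-102,224],speed=200)
print(readout.sense()["t"],np.array(readout.sense()["force"]))
for y in(-85,-75,-65,-55,-45,-35,-26):
    arm.move_straight([X,y,224],speed=60)
    s=readout.sense();print(y,s["t"],np.array(s["force"]))
arm.move_straight([X,-75,224],speed=150)
arm.move_straight([X,-75,340],speed=250)
save("scene","s4");a=save("wrist","w4");print(readout.sense()["t"])
print([(x["score"],x["at"]) for x in eyes.regions_of("scene","catch_ball")],proj("scene",[[443,-53,266],[443,27,266]]))
cv2.imwrite("pics/c8.png",np.hstack([cv2.resize(cv2.imread("pics/w4.png"),(400,300)),cv2.resize(cv2.imread("pics/s4.png")[190:370,240:440],(400,300))]))
```

```text
29.6083
30.2917 [-0.23  0.37  0.04]
-85 30.725 [-0.54  0.31  0.17]
-75 31.0417 [ -2.35 -11.39   5.02]
-65 31.3583 [-17.68 -37.99  41.25]
-55 31.675 [ 1.08 -1.45 -1.71]
-45 31.9917 [ 0.17 -1.21  0.63]
-35 32.3083 [ 0.2  -0.42 -0.47]
-26 32.6083 [-0.01 -0.45  0.64]
33.8
[(0.74, [274.6, 241.0]), (0.59, [266.6, 309.4])] [[337.31 262.29]
 [302.88 244.58]]
```

View pics/c8.png

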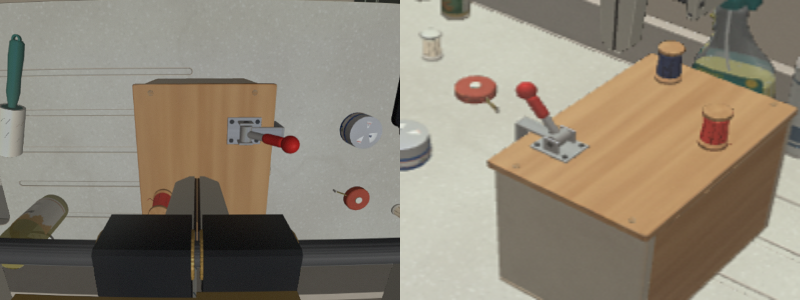

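The catch has snapped shut. In the scene view the ball is at about (303,244) px, exactly where the shut position projects, and the tongue lies over the board's edge. The spools, tape and pot are in place, and the tool is clear of everything at t = 33.8 s.

```bash
python3 -c "
from h import *
print(finish_job())"
```

```text
the job is handed in; nothing more can be done
None
```

The job is handed in at about 34 s: the top drawer is pushed fully home and the catch is snapped shut over it, with the spools, tape measure and balm pot undisturbed; the lever push briefly peaked at about 59 N at the wrist (limit 120 N).

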